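Turn the screw canister to the code scanner and clamp it

ROBOT

A 6-joint arm with a two-finger parallel gripper is mounted at the origin on the work surface. World frame = base frame: x ahead of the robot, y to its left, z up, the work surface at z = 0. Lengths are in m, angles in degrees, forces in N, time in s.
With the tool pointing down it reaches from about 0.4 to 0.825 m from the base axis. Payload 7 kg.
Tool frame: the origin (TCP) lies at the very end of the fingers, on their centre line; the grasp point (between the pads) lies behind it (r.grasp_offset is the z of the grasp point in the tool frame, in m); z points along the fingers, y is the direction in which the jaws open and shut (so a half turn about z gives the same grasp; the last joint's range is limited). The gripper opens to 88 mm and grips with 3 to 60 N. Pads are 19 mm wide; open, the fingers measure 130 mm over their backs; the gripper's body (78 mm by 193 mm) begins 47 mm behind the grasp point.
Start: joints at [-46.977, 20.546, 0.682, 0, -70.136, -16.507], TCP at [0.301, -0.604, 0.227] pointing down, gripper open.
Joint ranges: [-176.03, 176.03], [-82.01, 121.73], [-58.28, 71.71], [-173.87, 95.51], [-174.79, -0.11], [-173.66, 173.66]. Speed limits (degrees/s): [136.94, 136.94, 172.46, 180, 180, 180].

INTERFACE

Orientations are given as [roll, pitch, yaw] about the fixed x, y, z axes, in that order (R = Rz(yaw) Ry(pitch) Rx(roll)).
In Python, from plant import r gives the robot as it stands. The module is installed in compiled form; this text tells all that it offers.
- The arm moves only by the tool servo_tool, never from a script. Its argument "targets" is a list of rows, each an object of numbers: "dx", "dy", "dz": the shift along the world's x, y, z in cm; "spin": the turn about the world's z in rad; "grip": the opening in per cent of the stroke, from 0 (shut) to 100 (fully open). A call has exactly 10 rows; each row is the pose to reach, as a shift and turn from the pose commanded when the call began; what a row does not reach only later rows make up. A row lasts 1/12 s, in which the tool goes at most 41.7 mm and 7.16 degrees, less where a joint would pass 70% of its speed; a pose out of reach is approached as far as the arm can. A call with a gripper value outside its range is refused whole. The fingers move at their own pace and stop on an object; "squeeze" is the grip in N (left out, the last holds). Time passes only in rows, so rows that repeat a pose let the fingers close, or fill a call up. It gives the time, the measured TCP pose, the force and the opening at its end, in the units of the state.
- r.get_state(): the state, without advancing time (a new reading comes with each control period).
- r.capture(name): name is "side" or "top"; returns the picture (400x640x3 uint8, blue, green, red); there is no depth.
- r.get_calibration(name): a dict with "K" (3x3 intrinsics, pixels), "extrinsics" (4x4, takes a point from camera to world coordinates). Camera axes: x right, y down, z forward; pixel columns grow to the right and rows downward; lengths in m; the calibration is good to about 2 mm. A picture is of the moment at which its call begins. get_calibration takes no time and is no camera call.
- r.close_job(): hands the job in, once; it reports no verdict.
Trained networks look in the newest picture that a camera, given by its name, has taken for a name from the list of things; names that differ only in an ending like _2 or _b are one class to them, and where a whole thing is asked for, a point or a joint stands for the part that bears it (a point fixed in the world has none). Each returns a list of dicts, best first, with "p" (0 to 1); they miss things now and then, are a little off and sometimes report something else, mostly with a low value. They report only what shows in the picture. A call takes as long as a camera call. They do not tell look-alikes from the thing itself.
- r.cut_out(name, camera): "mask" (400x640 bool, what is visible of it) and "extent" ([left, top, right, bottom] in pixels, round what is visible of it).
The state is a dict: "time_s": time; "joints": joint angles; "qd": joint speeds; "joint_torque": joint torques, N m; "tcp_pos": TCP position; "eef_rot": TCP orientation; "contact_force": force on the tool from outside, world axes, zero at the start; "moment": the same for the moment, N m; "gripper_width": finger opening in m.
Only numpy, scipy, OpenCV 4.12 (cv2) and the standard library are available. Lean on these libraries where they do the work, as an engineer would, in place of code of your own. Each camera call takes 0.05 s, during which the arm holds its last target. There are 200 camera calls.

TASK

The steel screw canister standing loose in the small round turntable cradle has its paper label turned away from the black scanner block. Push its side handle round until the label squarely faces the scanner, with the canister still seated upright in the cradle, and only then push the sliding clamp fully home against the canister. Leave the toe piece, screwdriver and mounting plate where they lie.

Things in the scene. Friction and masses are not known exactly. Their poses are not given: they have to be found in the camera images.
- station: Fixed station on a 3 mm mat; origin: underside centre of its 130 (x) x 340 (y) x 7 mm aluminium base, on the cradle's axis, z up. Cradle: freely turning round tray, inner radius 42, outer 49, rim top 24 mm above the origin. At the +y end a black scanner block (85 x 50 mm, y 110 to 160, top at 97 mm) looks along -y at the cradle; the clamp is at the -y end.
- scanner_eye (a point): Centre of the scanner's window, on the face of the scanner block that looks at the cradle: at (0, 110, 55) mm in the station's frame.
- canister: Loose steel canister, black lid, radius 41, height 85 mm, 0.6 kg, standing in the cradle (2 mm play), underside 12 mm above the station origin. Origin: underside centre. +x points to its paper label (a paper tab on the lid shows that side from above), +y to its D handle. Label faces scanner: its +x along station +y, handle along station -x. Starts 0.5 to 1.7 rad clockwise of that, from above.
- label (a point): Centre of the paper label (46 mm high, 39 mm wide), on the canister's side, 41 mm from its axis and 38 mm above its underside.
- handle (a point): A point within the D handle, 63 mm from the canister's axis, 55 mm above its underside. The handle is a 10 mm thick steel bar in the canister's y-z plane, reaching out to 78 mm from the axis, from 41 to 69 mm above the underside; it can be pushed sideways.
- clamp (a joint): Sliding clamp's travel in m along the station's +y: 0 fully open, 0.049 fully home at its stop, its rubber pad against the canister. Moves with about 2 N and stays where it is left. Starts at 0 to 0.010. Pad 44 mm wide, 28 to 48 mm above the station's origin.
- clamp_push (a point): Middle of the rear face (away from the cradle) of the clamp's upright grey push plate; push it along the station's +y. Plate 44 mm wide (station x), 12 mm thick, from 22 to 68 mm above the station's origin; the point is 50 mm above that origin and, clamp fully open, at station y = -158 mm.
- toe_piece: White ski-binding toe piece, 85 x 50 x 40 mm, lying on the mat; bystander. Origin: centre of its underside.
- screwdriver: Yellow-handled screwdriver 200 mm long lying along its x; bystander. Origin: underside, near its middle.
- mounting_plate: Silver mounting plate 60 x 110 x 6 mm with holes; bystander. Origin: centre of its underside.
Not all that is in view belongs to the job. What is meant by the canister is not blue or turquoise, and is the larger of those in its own colour.

How it is judged (in metres and radians):
On the way, in this order (a step that is already met when the one before it is completed fails the run):
1. the label faces the scanner within 0.22 rad, the canister seated, while the clamp is still open (under 20 mm of travel) (angle between the x axis of canister and the y axis of station, either way round below 0.22 rad and horizontal distance between label and scanner_eye below 0.09 m and angle between canister's own z axis and vertical below 0.06 rad and horizontal distance between canister and station below 0.008 m and z of canister in the frame of station below 0.018 m and value of joint clamp below 0.02 m), for 0.3 s.
2. the clamp is pushed home (over 45 mm of its 49 mm travel) with the label still facing the scanner (angle between the x axis of canister and the y axis of station, either way round below 0.22 rad and horizontal distance between label and scanner_eye below 0.09 m and value of joint clamp above 0.045 m), for 0.2 s.
At the end, for the whole second after the job is handed in: Label faces the scanner within 0.22 rad; canister upright (0.06 rad), at rest and seated in the cradle (within 8 mm of its axis, at most 6 mm up); clamp over 45 of 49 mm home; toe piece, screwdriver and mounting plate within 30 mm of where they lay (all of step 2 and angle between canister's own z axis and vertical below 0.06 rad and horizontal distance between canister and station below 0.008 m and z of canister in the frame of station below 0.018 m and linear speed of canister below 0.02 m/s and angular speed of canister below 0.1 rad/s and distance of each of toe_piece, screwdriver, mounting_plate from where it was at the start of the episode below 0.03 m); the robot touches nothing.
It fails at once if a bystander is moved by more than 30 mm (distance of any of toe_piece, screwdriver, mounting_plate from where it was at the start of the episode above 0.03 m).
It fails at once if the canister is tipped by more than 0.35 rad (angle between canister's own z axis and vertical above 0.35 rad).
It also fails if it takes over 46 s, if anything falls off the work surface, if the arm or the gripper's body presses on something with over 40 N, if the wrist force passes 120 N, or if a joint passes its speed limit or range.

## Working session

There is one attempt and no reset: what is moved stays moved. The work goes in short steps, Python scripts to look and compute and a tool call to move; the robot and the scene stay as the last step left them, time stands still between calls to the robot, and variables do not carry over. Pictures are saved under pics/ and viewed, about 8 in all and at most 12, crops included, and the job is handed in when it is done.

Besides the shell and the picture viewer there is one more tool, called in YAML: its name, and indented under it one key for each argument. servo_tool: Moves the arm, as the interface text tells. Its arguments: {"type":"object","properties":{"targets":{"type":"array"},"squeeze":{"type":"number"}},"required":["targets"]}

```bash
mkdir -p pics
cat > h.py <<'E'
from plant import r
import numpy as np, cv2
def cal(n):
    c=r.get_calibration(n); return np.array(c["K"]),np.array(c["extrinsics"])
def ray(n,px,z):
    K,E=cal(n); d=E[:3,:3]@np.linalg.solve(K,[px[0],px[1],1]); o=E[:3,3]
    return o+d*(z-o[2])/d[2]
def proj(n,p):
    K,E=cal(n); q=K@(E[:3,:3].T@(np.asarray(p)-E[:3,3])); return q[:2]/q[2]
E
python3 - <<'E'
from h import *
for n in("top","side"):
    cv2.imwrite(f"pics/{n}0.png",r.capture(n)); K,E=cal(n); print(n,K.round(1).tolist(),E.round(3).tolist())
    for k in("station","canister","clamp","toe_piece","screwdriver","mounting_plate"):
        print(k,[(d["extent"],round(d["p"],2)) for d in r.cut_out(k,n)])
print(r.get_state())
E
```

```text
top [[393.2, 0.0, 318.6], [0.0, 393.2, 194.1], [0.0, 0.0, 1.0]] [[0.011, -0.988, 0.151, 0.391], [-0.999, -0.006, 0.032, -0.04], [-0.031, -0.151, -0.988, 1.094], [0.0, 0.0, 0.0, 1.0]]
station [([274.8, 154.0, 403.7, 231.6], 0.83)]
canister [([310.0, 252.2, 346.1, 278.2], 0.91), ([327.7, 109.5, 356.6, 134.7], 0.89), ([234.7, 252.1, 269.0, 297.4], 0.73), ([312.0, 172.2, 351.0, 205.1], 0.63)]
clamp [([366.2, 166.2, 396.7, 190.6], 0.77), ([312.1, 170.0, 355.9, 206.7], 0.42)]
toe_piece [([189.9, 223.3, 221.3, 254.3], 0.8)]
screwdriver [([436.1, 191.2, 467.0, 255.9], 0.62)]
mounting_plate [([185.6, 171.7, 229.9, 196.5], 0.97)]
side [[471.4, 0.0, 321.8], [0.0, 471.4, 201.6], [0.0, 0.0, 1.0]] [[-0.993, -0.049, 0.106, 0.444], [-0.115, 0.554, -0.825, 0.852], [-0.018, -0.831, -0.556, 0.669], [0.0, 0.0, 0.0, 1.0]]
station [([286.9, 164.9, 362.4, 264.8], 0.56)]
canister [([393.4, 246.6, 453.2, 307.5], 0.78), ([229.6, 183.0, 254.3, 217.8], 0.74), ([393.4, 204.4, 421.7, 244.2], 0.69), ([302.6, 175.6, 340.1, 219.0], 0.61)]
clamp [([302.8, 166.4, 321.5, 180.5], 0.66)]
toe_piece [([343.9, 319.0, 399.1, 361.2], 0.75)]
screwdriver [([326.8, 148.3, 394.1, 163.8], 0.85)]
mounting_plate [([255.6, 318.8, 308.6, 370.3], 0.64)]
{'time_s': 0.7, 'joints': array([-4.69766281e+01,  2.05441522e+01,  6.80986568e-01, -5.96116945e-04,
       -7.01366085e+01, -1.65061779e+01]), 'qd': array([-0.0381129 ,  0.03121458, -0.00150708, -0.14892524,  0.02742577,
        0.06340709]), 'joint_torque': array([-1.03798935e-03, -5.82163095e+01,  2.93252259e+01,  7.00158432e+00,
        1.24687428e-02, -5.48596859e-05]), 'tcp_pos': array([ 0.30132298, -0.60396917,  0.22657691]), 'eef_rot': array([-1.79999943e+02,  6.01701946e-04, -1.53483009e+02]), 'contact_force': array([ 0.06027556,  0.34945233, -0.19417922]), 'moment': array([0.01066526, 0.02094444, 0.03709746]), 'gripper_width': 0.0876172732100824}
```

View pics/top0.png

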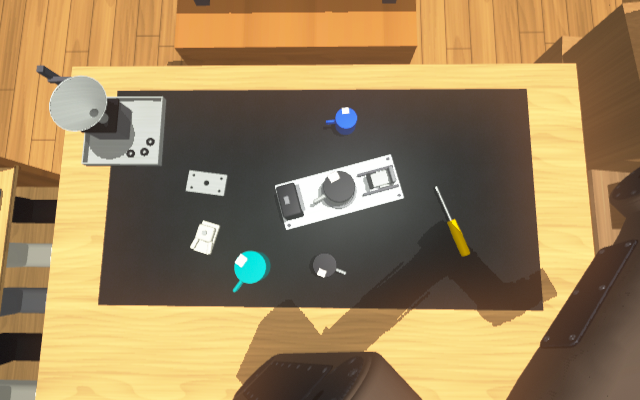

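View pics/side0.png

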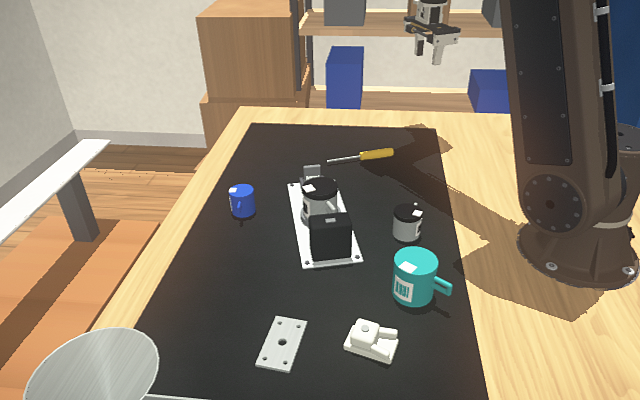

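The top view shows four canisters: blue (345,118), turquoise (250,267), a small steel one (325,265), and the steel one in the cradle (338,190). The one in the cradle fits: it is steel, the larger of the two steel ones, and on the turntable. The scanner is at about (289,201) and the clamp at about (380,180). The side view agrees. I'll enlarge a crop to confirm.

Run:
```python
from h import *
im=cv2.imread("pics/top0.png"); 
c=cv2.resize(im[145:240,265:415],None,fx=5.3,fy=5.3,interpolation=cv2.INTER_CUBIC); cv2.imwrite("pics/crop0.png",c)
m=((im.min(2)>130)).astype(np.uint8); m[:145]=0;m[240:]=0;m[:,:265]=0;m[:,415:]=0
pts=cv2.findNonZero(m); 
# base contour on plane z=.010
P=np.array([ray("top",p,0.010)[:2] for p in pts[:,0,:]]).astype(np.float32)
rc=cv2.minAreaRect(P); print(rc); print(cv2.boxPoints(rc))
```

```text
Traceback (most recent call last):
  File "h.py", line 6, in ray
    K,E=cal(n); d=E[:3,:3]@np.linalg.solve(K,[px[0],px[1],1]); o=E[:3,3]
        ~~~^^^
  File "h.py", line 4, in cal
    c=r.get_calibration(n); return np.array(c["K"]),np.array(c["extrinsics"])
ValueError: time passes only in moves, steps and waits
```

View pics/crop0.png

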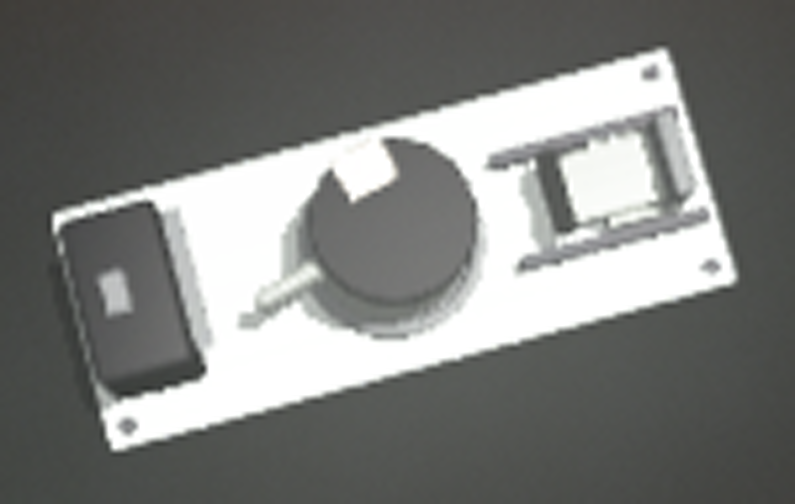

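The crop confirms it: steel canister with black lid in the tray, lid centre at crop (395,222), paper tab at (365,170), handle out to (247,320). The base corners show clearly at (52,212), (665,48), (738,282) and (115,450), and the clamp plate at about (675,150).

```bash
sed -i 's/^def cal(n):/import functools\n@functools.lru_cache\ndef cal(n):/' h.py
python3 - <<'E'
from h import *
f=lambda u,v:((u+.5)/5.3-.5+265,(v+.5)/5.3-.5+145)
B=np.array([ray("top",f(*p),.010)[:2] for p in[(52,212),(665,48),(738,282),(115,450)]])
print(B.round(4), [np.linalg.norm(B[i]-B[i-1]).round(4) for i in range(4)])
c=B.mean(0); d=(B[0]+B[3]-B[1]-B[2]); yaw=np.arctan2(d[1],d[0]); print("station",c,"y-dir deg",np.degrees(yaw))
zl=.003+.012+.085
L=ray("top",f(395,222),zl)[:2]; T=ray("top",f(365,170),zl)[:2]; H=ray("top",f(247,320),.003+.012+.069)[:2];H2=ray("top",f(247,320),.003+.012+.041)[:2]
print("lid",L,"tab",T,"handle",H,H2)
a=lambda v:np.degrees(np.arctan2(v[1],v[0]))
print("tab",a(T-L),"hand",a(H-L),np.linalg.norm(H-L),a(H2-L), np.linalg.norm(H2-L), a(H-c),np.linalg.norm(H-c))
for s in (0,.005,.01): 
  y=np.array([np.cos(yaw),np.sin(yaw)]); q=c+y*(-.158+s); print(q, (np.array(proj("top",[*q,.071]))-[265,145])*5.3)
print(c+y*.11)
E
```

```text
[[ 0.5834  0.1202]
 [ 0.6736 -0.2045]
 [ 0.5482 -0.2403]
 [ 0.4578  0.0838]] [np.float64(0.1308), np.float64(0.337), np.float64(0.1305), np.float64(0.3365)]
station [ 0.56573518 -0.06022606] y-dir deg 105.5559306230852
lid [ 0.56338036 -0.0596407 ] tab [ 0.58890708 -0.04502469] handle [0.51718046 0.01212101] [0.52067455 0.01356277]
tab 29.794467590220847 hand 122.77327324630004 0.08534737544417073 120.2586488189671 0.08474983824209373 123.86698346442094 0.08713012653446192
[ 0.60810745 -0.21243838] [699.20656424 142.88778556]
[ 0.60676655 -0.20762153] [689.5251127  145.48727212]
[ 0.60542566 -0.20280469] [679.84278925 148.0869928 ]
[0.5362355  0.04574455]
```

servo_tool:
  targets:
    - {"dx":2.5,"dy":6,"dz":0,"spin":-0.12,"grip":45}
    - {"dx":5,"dy":9,"spin":-0.24,"grip":45}
    - {"dx":7,"dy":13,"spin":-0.36,"grip":45}
    - {"dx":9,"dy":17,"spin":-0.48,"grip":45}
    - {"dx":11,"dy":21,"spin":-0.6,"grip":45}
    - {"dx":12.5,"dy":25,"spin":-0.72,"grip":45}
    - {"dx":14,"dy":28.5,"spin":-0.84,"grip":45}
    - {"dx":15.5,"dy":32,"spin":-0.96,"grip":45}
    - {"dx":17,"dy":35.5,"spin":-1.08,"grip":45}
    - {"dx":18,"dy":39,"spin":-1.2,"grip":45}
  squeeze: 5

```text
validation failed for argument at $.ta...
```

servo_tool:
  targets:
    - {"dx":1,"dy":4,"spin":-0.1}
    - {"dx":2,"dy":8,"spin":-0.2}
    - {"dx":3,"dy":12,"spin":-0.25}
    - {"dx":4,"dy":16,"spin":-0.25}
    - {"dx":4.5,"dy":19,"spin":-0.25}
    - {"dx":4.8,"dy":20.5,"spin":-0.25}
    - {"dx":4.8,"dy":20.9,"spin":-0.25}
    - {"dx":4.8,"dy":20.9,"spin":-0.25}
    - {"dx":4.8,"dy":20.9,"spin":-0.25}
    - {"dx":4.8,"dy":20.9,"spin":-0.25}

```text
validation failed for argument at $.ta...
```

Run:
```python
from h import *
s=r.get_state(); print({k:np.round(s[k],3) for k in("time_s","tcp_pos","eef_rot","joints","gripper_width","contact_force")},r.grasp_offset)
im=r.capture("top"); cv2.imwrite("pics/top1.png",im[120:260,220:460].repeat(3,0).repeat(3,1))
```

```text
{'time_s': np.float64(0.7), 'tcp_pos': array([ 0.301, -0.604,  0.227]), 'eef_rot': array([-1.80000e+02,  1.00000e-03, -1.53483e+02]), 'joints': array([-4.6977e+01,  2.0544e+01,  6.8100e-01, -1.0000e-03, -7.0137e+01,
       -1.6506e+01]), 'gripper_width': np.float64(0.088), 'contact_force': array([ 0.06 ,  0.349, -0.194])} -0.0188
```

Nothing moved. I expect every row needs all five numbers.

servo_tool:
  targets:
    - {"dx":2.5,"dy":4,"dz":0,"spin":-0.12,"grip":45}
    - {"dx":5,"dy":8,"dz":0,"spin":-0.24,"grip":45}
    - {"dx":7,"dy":12,"dz":0,"spin":-0.36,"grip":45}
    - {"dx":9,"dy":16,"dz":0,"spin":-0.48,"grip":45}
    - {"dx":11,"dy":20,"dz":0,"spin":-0.6,"grip":45}
    - {"dx":12.5,"dy":24,"dz":0,"spin":-0.72,"grip":45}
    - {"dx":14,"dy":28,"dz":0,"spin":-0.84,"grip":45}
    - {"dx":15.5,"dy":32,"dz":0,"spin":-0.96,"grip":45}
    - {"dx":17,"dy":35.5,"dz":0,"spin":-1.08,"grip":45}
    - {"dx":18,"dy":39,"dz":0,"spin":-1.2,"grip":45}
  squeeze: 5

```text
time_s: 1.58
tcp_pos: [0.4675, -0.2544, 0.2269]
eef_rot: [180.0, 0.0, 140.5]
contact_force: [1.9, -0.5, 0.1]
gripper_width: 0.0394
```

servo_tool:
  targets:
    - {"dx":1,"dy":4,"dz":0,"spin":-0.1,"grip":45}
    - {"dx":2,"dy":8,"dz":0,"spin":-0.2,"grip":45}
    - {"dx":3,"dy":12,"dz":0,"spin":-0.25,"grip":45}
    - {"dx":4,"dy":16,"dz":0,"spin":-0.25,"grip":45}
    - {"dx":4.5,"dy":19,"dz":0,"spin":-0.25,"grip":45}
    - {"dx":4.8,"dy":20.5,"dz":0,"spin":-0.25,"grip":45}
    - {"dx":4.8,"dy":20.9,"dz":0,"spin":-0.25,"grip":45}
    - {"dx":4.8,"dy":20.9,"dz":0,"spin":-0.25,"grip":45}
    - {"dx":4.8,"dy":20.9,"dz":0,"spin":-0.25,"grip":45}
    - {"dx":4.8,"dy":20.9,"dz":0,"spin":-0.25,"grip":45}

```text
time_s: 2.42
tcp_pos: [0.5147, -0.048, 0.2266]
eef_rot: [-180.0, 0.0, 126.5]
contact_force: [-0.1, 0.5, -1.3]
gripper_width: 0.0394
```

Run:
```python
from h import *
s=r.get_state(); print({k:np.round(s[k],3) for k in("time_s","tcp_pos","eef_rot","joints","gripper_width","contact_force")})
```

```text
{'time_s': np.float64(2.417), 'tcp_pos': array([ 0.515, -0.048,  0.227]), 'eef_rot': array([-1.79995e+02,  1.00000e-03,  1.26483e+02]), 'joints': array([ 1.64560e+01,  5.57800e+00, -1.90120e+01,  3.00000e-03,
       -6.54150e+01, -1.59974e+02]), 'gripper_width': np.float64(0.039), 'contact_force': array([-0.143,  0.486, -1.293])}
```

servo_tool:
  targets:
    - {"dx":1,"dy":3,"dz":0,"spin":-0.055,"grip":45}
    - {"dx":1.4,"dy":4.3,"dz":0,"spin":-0.055,"grip":45}
    - {"dx":1.4,"dy":4.3,"dz":-3,"spin":-0.055,"grip":45}
    - {"dx":1.4,"dy":4.3,"dz":-6,"spin":-0.055,"grip":45}
    - {"dx":1.4,"dy":4.3,"dz":-9,"spin":-0.055,"grip":45}
    - {"dx":1.4,"dy":4.3,"dz":-10.5,"spin":-0.055,"grip":45}
    - {"dx":1.4,"dy":4.3,"dz":-11,"spin":-0.055,"grip":45}
    - {"dx":1.4,"dy":4.3,"dz":-11,"spin":-0.055,"grip":45}
    - {"dx":1.4,"dy":4.3,"dz":-11,"spin":-0.055,"grip":45}
    - {"dx":1.4,"dy":4.3,"dz":-11,"spin":-0.055,"grip":45}

```text
time_s: 3.25
tcp_pos: [0.5299, -0.0042, 0.118]
eef_rot: [179.9, 0.0, 123.4]
contact_force: [0.2, 0.1, -0.6]
gripper_width: 0.0396
```

Run:
```python
from h import *
im=r.capture("side"); cv2.imwrite("pics/side1.png",cv2.resize(im[90:290,230:430],None,fx=3,fy=3))
```

```text
(no output)
```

View pics/side1.png

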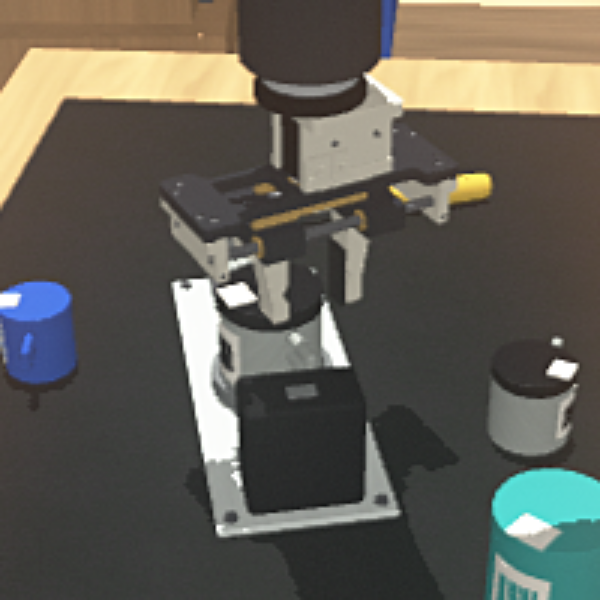

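The fingers hang above and on either side of the handle, which shows at crop (298,345), with the left fingertip at (280,315) and the right at (348,300). I'll check that spot by projection before lowering.

Run:
```python
from h import *
s=r.get_state();t=s["tcp_pos"];a=np.radians(33.4);y=np.array([np.cos(a),np.sin(a),0])
f=lambda p:((proj("side",p)-[230,90])*3).round()
for n,k in(("left",1),("right",-1)): print(n,f(t+k*.02*y), "lowered z.084",f([*(t+k*.02*y)[:2],.084]))
C=np.array([.565,-.060])
for d in(118,123.3,128):
  u=np.array([np.cos(np.radians(d)),np.sin(np.radians(d))]); print(d,[f([*(C+q*u),.084]) for q in(.05,.066,.078)])
```

```text
left [283. 314.] lowered z.084 [284. 354.]
right [332. 300.] lowered z.084 [332. 339.]
118 [array([294., 337.]), array([302., 348.]), array([309., 356.])]
123.3 [array([300., 335.]), array([310., 346.]), array([318., 354.])]
128 [array([305., 334.]), array([316., 344.]), array([325., 351.])]
```

servo_tool:
  targets:
    - {"dx":0,"dy":0,"dz":0,"spin":0,"grip":70}
    - {"dx":0,"dy":0,"dz":0,"spin":0,"grip":70}
    - {"dx":0,"dy":0,"dz":0,"spin":0,"grip":70}
    - {"dx":0,"dy":0,"dz":-1,"spin":0,"grip":70}
    - {"dx":0,"dy":0,"dz":-2,"spin":0,"grip":70}
    - {"dx":0,"dy":0,"dz":-3,"spin":0,"grip":70}
    - {"dx":0,"dy":0,"dz":-4,"spin":0,"grip":70}
    - {"dx":0,"dy":0,"dz":-5,"spin":0,"grip":70}
    - {"dx":0,"dy":0,"dz":-5.8,"spin":0,"grip":70}
    - {"dx":0,"dy":0,"dz":-5.8,"spin":0,"grip":70}

```text
time_s: 4.13
tcp_pos: [0.5276, -0.0045, 0.0562]
eef_rot: [-179.8, -0.1, 123.4]
contact_force: [-0.3, 0.3, -0.7]
gripper_width: 0.0614
```

Run:
```python
from h import *
im=r.capture("side"); cv2.imwrite("pics/side2.png",cv2.resize(im[150:270,270:390],None,fx=5,fy=5,interpolation=cv2.INTER_CUBIC))
s=r.get_state(); print({k:np.round(s[k],3) for k in("time_s","tcp_pos","eef_rot","joints","gripper_width","contact_force")})
```

```text
{'time_s': np.float64(4.183), 'tcp_pos': array([ 0.528, -0.004,  0.057]), 'eef_rot': array([-1.79860e+02, -3.40000e-02,  1.23381e+02]), 'joints': array([ 2.08180e+01,  1.70560e+01, -2.98620e+01, -3.00000e-03,
       -4.32260e+01, -1.67434e+02]), 'gripper_width': np.float64(0.061), 'contact_force': array([ 0.203, -0.283, -1.191])}
```

View pics/side2.png

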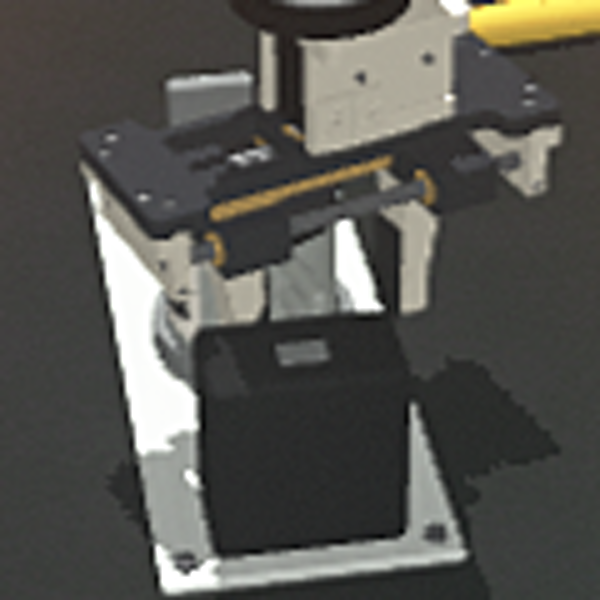

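The gripper is lowered, with its body clear of the scanner and lid and no contact force. The scanner hides the handle, so I'll close gently on it: about 10 mm width confirms it.

servo_tool:
  targets:
    - {"dx":0,"dy":0,"dz":0,"spin":0,"grip":50}
    - {"dx":0,"dy":0,"dz":0,"spin":0,"grip":40}
    - {"dx":0,"dy":0,"dz":0,"spin":0,"grip":30}
    - {"dx":0,"dy":0,"dz":0,"spin":0,"grip":25}
    - {"dx":0,"dy":0,"dz":0,"spin":0,"grip":20}
    - {"dx":0,"dy":0,"dz":0,"spin":0,"grip":15}
    - {"dx":0,"dy":0,"dz":0,"spin":0,"grip":8}
    - {"dx":0,"dy":0,"dz":0,"spin":0,"grip":5}
    - {"dx":0,"dy":0,"dz":0,"spin":0,"grip":5}
    - {"dx":0,"dy":0,"dz":0,"spin":0,"grip":5}
  squeeze: 4

```text
time_s: 5.02
tcp_pos: [0.529, -0.004, 0.0587]
eef_rot: [180.0, 0.0, 123.4]
contact_force: [0.1, 0.5, 0.5]
gripper_width: 0.0098
```

Width is 9.8 mm, so the handle is held. Working out the arc about the cradle axis.

Run:
```python
import numpy as np
C=np.array([56.5,-6.0]);p=np.array([52.9,-.4])
def arc(p,th0,th):
    v=p-C;R=lambda a:np.array([[np.cos(a),-np.sin(a)],[np.sin(a),np.cos(a)]])
    o=C+R(th0)@v
    for t in th: print((C+R(t)@v-o).round(2),round(t-th0,3))
arc(p,0,np.arange(1,11)*.063);print();arc(p,.63,.63+np.array([.063*i for i in range(1,11)]))
```

```text
[-0.35 -0.24] 0.063
[-0.68 -0.5 ] 0.126
[-0.99 -0.78] 0.189
[-1.28 -1.07] 0.252
[-1.56 -1.39] 0.315
[-1.81 -1.72] 0.378
[-2.05 -2.07] 0.441
[-2.26 -2.43] 0.504
[-2.44 -2.81] 0.567
[-2.61 -3.2 ] 0.63

[-0.14 -0.4 ] 0.063
[-0.25 -0.8 ] 0.126
[-0.34 -1.21] 0.189
[-0.4  -1.62] 0.252
[-0.44 -2.04] 0.315
[-0.45 -2.46] 0.378
[-0.43 -2.88] 0.441
[-0.39 -3.3 ] 0.504
[-0.32 -3.71] 0.567
[-0.22 -4.12] 0.63
```

servo_tool:
  targets:
    - {"dx":-0.35,"dy":-0.24,"dz":0,"spin":0.063,"grip":5}
    - {"dx":-0.68,"dy":-0.5,"dz":0,"spin":0.126,"grip":5}
    - {"dx":-0.99,"dy":-0.78,"dz":0,"spin":0.189,"grip":5}
    - {"dx":-1.28,"dy":-1.07,"dz":0,"spin":0.252,"grip":5}
    - {"dx":-1.56,"dy":-1.39,"dz":0,"spin":0.315,"grip":5}
    - {"dx":-1.81,"dy":-1.72,"dz":0,"spin":0.378,"grip":5}
    - {"dx":-2.05,"dy":-2.07,"dz":0,"spin":0.441,"grip":5}
    - {"dx":-2.26,"dy":-2.43,"dz":0,"spin":0.504,"grip":5}
    - {"dx":-2.44,"dy":-2.81,"dz":0,"spin":0.567,"grip":5}
    - {"dx":-2.61,"dy":-3.2,"dz":0,"spin":0.63,"grip":5}

```text
time_s: 5.85
tcp_pos: [0.5034, -0.0362, 0.0587]
eef_rot: [180.0, 0.1, 159.7]
contact_force: [2.5, -0.4, -2.3]
gripper_width: 0.0098
```

servo_tool:
  targets:
    - {"dx":-0.14,"dy":-0.4,"dz":0,"spin":0.063,"grip":5}
    - {"dx":-0.25,"dy":-0.8,"dz":0,"spin":0.126,"grip":5}
    - {"dx":-0.34,"dy":-1.21,"dz":0,"spin":0.189,"grip":5}
    - {"dx":-0.4,"dy":-1.62,"dz":0,"spin":0.252,"grip":5}
    - {"dx":-0.44,"dy":-2.04,"dz":0,"spin":0.315,"grip":5}
    - {"dx":-0.45,"dy":-2.46,"dz":0,"spin":0.378,"grip":5}
    - {"dx":-0.43,"dy":-2.88,"dz":0,"spin":0.441,"grip":5}
    - {"dx":-0.39,"dy":-3.3,"dz":0,"spin":0.504,"grip":5}
    - {"dx":-0.32,"dy":-3.71,"dz":0,"spin":0.567,"grip":5}
    - {"dx":-0.22,"dy":-4.12,"dz":0,"spin":0.63,"grip":5}

```text
time_s: 6.68
tcp_pos: [0.5016, -0.0773, 0.0587]
eef_rot: [-180.0, 0.1, -164.2]
contact_force: [2.4, 1.1, -2.5]
gripper_width: 0.01
```

servo_tool:
  targets:
    - {"dx":0,"dy":0,"dz":0,"spin":0,"grip":5}
    - {"dx":0,"dy":0,"dz":0,"spin":0,"grip":5}
    - {"dx":0,"dy":0,"dz":0,"spin":0,"grip":5}
    - {"dx":0,"dy":0,"dz":0,"spin":0,"grip":5}
    - {"dx":0,"dy":0,"dz":0,"spin":0,"grip":5}
    - {"dx":0,"dy":0,"dz":0,"spin":0,"grip":10}
    - {"dx":0,"dy":0,"dz":0,"spin":0,"grip":20}
    - {"dx":0,"dy":0,"dz":0,"spin":0,"grip":40}
    - {"dx":0,"dy":0,"dz":0,"spin":0,"grip":60}
    - {"dx":0,"dy":0,"dz":0,"spin":0,"grip":60}

```text
time_s: 7.52
tcp_pos: [0.4999, -0.0774, 0.0585]
eef_rot: [180.0, -0.1, -164.4]
contact_force: [-0.0, -0.3, -0.9]
gripper_width: 0.0309
```

servo_tool:
  targets:
    - {"dx":0,"dy":0,"dz":1,"spin":0,"grip":60}
    - {"dx":0,"dy":0,"dz":3,"spin":0,"grip":60}
    - {"dx":0,"dy":0,"dz":5,"spin":0,"grip":60}
    - {"dx":0,"dy":0,"dz":8,"spin":0,"grip":60}
    - {"dx":-1,"dy":-3,"dz":10,"spin":0,"grip":40}
    - {"dx":-1,"dy":-6,"dz":10,"spin":0,"grip":20}
    - {"dx":-1,"dy":-9,"dz":10,"spin":0,"grip":0}
    - {"dx":-1,"dy":-12,"dz":10,"spin":0,"grip":0}
    - {"dx":-1,"dy":-15,"dz":10,"spin":0,"grip":0}
    - {"dx":-1,"dy":-17,"dz":10,"spin":0,"grip":0}

```text
time_s: 8.35
tcp_pos: [0.4902, -0.2495, 0.1595]
eef_rot: [-180.0, 0.0, -164.5]
contact_force: [0.9, 0.6, 0.2]
gripper_width: 0.0185
```

Run:
```python
from h import *
im=r.capture("top"); cv2.imwrite("pics/top2.png",cv2.resize(im[145:240,265:415],None,fx=5.3,fy=5.3,interpolation=cv2.INTER_CUBIC))
```

```text
(no output)
```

View pics/top2.png

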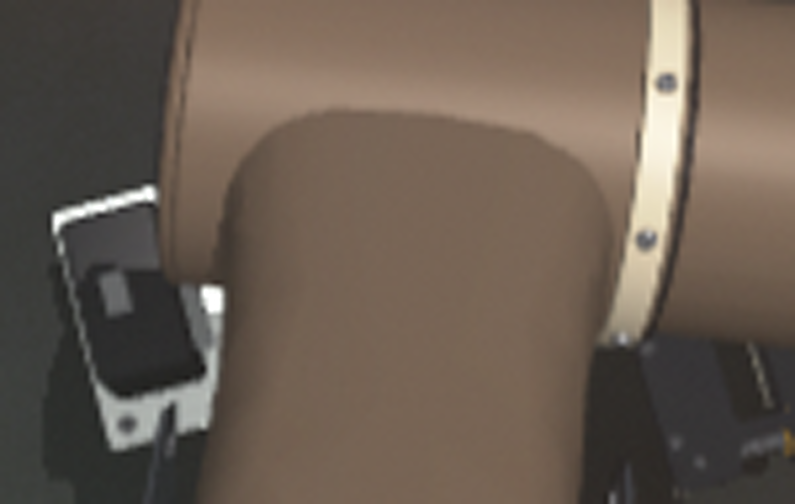

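The arm hides the cradle, so I'll move to the pre-push spot behind the clamp and look from there.

servo_tool:
  targets:
    - {"dx":3,"dy":-1,"dz":0,"spin":0,"grip":0}
    - {"dx":6,"dy":-2,"dz":0,"spin":0,"grip":0}
    - {"dx":9,"dy":-2,"dz":0,"spin":0,"grip":0}
    - {"dx":11,"dy":-1,"dz":0,"spin":0,"grip":0}
    - {"dx":12.5,"dy":-0.5,"dz":0,"spin":0,"grip":0}
    - {"dx":12.9,"dy":-0.4,"dz":0,"spin":0,"grip":0}
    - {"dx":12.9,"dy":-0.4,"dz":0,"spin":0,"grip":0}
    - {"dx":12.9,"dy":-0.4,"dz":0,"spin":0,"grip":0}
    - {"dx":12.9,"dy":-0.4,"dz":0,"spin":0,"grip":0}
    - {"dx":12.9,"dy":-0.4,"dz":0,"spin":0,"grip":0}

```text
time_s: 9.23
tcp_pos: [0.6188, -0.2516, 0.1591]
eef_rot: [-180.0, 0.0, -164.5]
contact_force: [0.4, -0.3, 0.8]
gripper_width: 0.0005
```

Run:
```python
from h import *
a=r.capture("top")[145:240,265:415]; b=r.capture("side")[140:275,265:395]
A=cv2.resize(a,None,fx=2.7,fy=2.7,interpolation=cv2.INTER_CUBIC);B=cv2.resize(b,None,fx=3,fy=3,interpolation=cv2.INTER_CUBIC)
o=np.zeros((405,800,3),np.uint8);o[:A.shape[0],:A.shape[1]]=A;o[:B.shape[0],410:410+B.shape[1]]=B
cv2.imwrite("pics/both3.png",o)
```

```text
(no output)
```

View pics/both3.png

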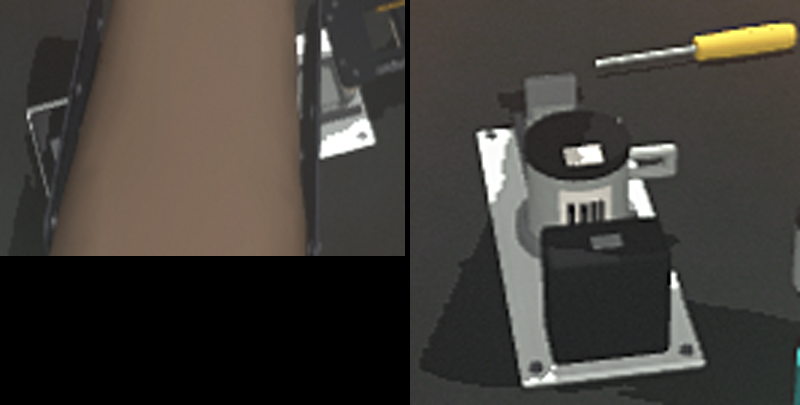

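The side half shows the label (585,207) facing the scanner, the tab at (584,155), the handle at (655,160) on the robot side, and the canister upright. The top half is still blocked by the arm. A quick numeric check of the angle:

Run:
```python
from h import *
f=lambda u,v:((u-410)/3+265,v/3+140)
g=lambda p:(proj("side",p)-[265,140])*3+[410,0]
L=ray("side",f(577.5,146),.100)[:2];T=ray("side",f(584,155),.100)[:2]
print("lid",L,"tab ang",np.degrees(np.arctan2(*(T-L)[::-1])))
C=np.array([.565,-.060])
for d in(183,190,195.6,202):
  u=np.array([np.cos(np.radians(d)),np.sin(np.radians(d))]);w=np.array([u[1],-u[0]])
  print(d,"tip top",g([*(C+.078*u),.084]).round(),"tab",g([*(C+.031*w),.1]).round(),"label",g([*(C+.041*w),.053]).round())
```

```text
lid [ 0.56094403 -0.04547903] tab ang 117.53805655724648
183 tip top [676. 155.] tab [572. 158.] label [572. 217.]
190 tip top [676. 149.] tab [577. 157.] label [579. 217.]
195.6 tip top [674. 143.] tab [581. 157.] label [584. 216.]
202 tip top [671. 138.] tab [585. 157.] label [590. 215.]
```

Handle tip, tab and label all match a handle angle of 195.6–200°, so the error is within about 4° (limit 12.6°). Now lower behind the clamp plate and push.

servo_tool:
  targets:
    - {"dx":0,"dy":0,"dz":-3,"spin":0,"grip":0}
    - {"dx":0,"dy":0,"dz":-6,"spin":0,"grip":0}
    - {"dx":0,"dy":0,"dz":-9,"spin":0,"grip":0}
    - {"dx":0,"dy":0,"dz":-10.5,"spin":0,"grip":0}
    - {"dx":0,"dy":0,"dz":-10.9,"spin":0,"grip":0}
    - {"dx":0,"dy":0,"dz":-10.9,"spin":0,"grip":0}
    - {"dx":-0.13,"dy":0.48,"dz":-10.9,"spin":0,"grip":0}
    - {"dx":-0.27,"dy":0.96,"dz":-10.9,"spin":0,"grip":0}
    - {"dx":-0.4,"dy":1.45,"dz":-10.9,"spin":0,"grip":0}
    - {"dx":-0.53,"dy":1.93,"dz":-10.9,"spin":0,"grip":0}

```text
time_s: 10.17
tcp_pos: [0.6148, -0.2314, 0.051]
eef_rot: [-180.0, 0.1, -164.4]
contact_force: [-0.1, 0.1, -0.5]
gripper_width: 0.0006
```

servo_tool:
  targets:
    - {"dx":-0.11,"dy":0.39,"dz":0,"spin":0,"grip":0}
    - {"dx":-0.21,"dy":0.77,"dz":0,"spin":0,"grip":0}
    - {"dx":-0.32,"dy":1.16,"dz":0,"spin":0,"grip":0}
    - {"dx":-0.43,"dy":1.54,"dz":0,"spin":0,"grip":0}
    - {"dx":-0.54,"dy":1.93,"dz":0,"spin":0,"grip":0}
    - {"dx":-0.64,"dy":2.31,"dz":0,"spin":0,"grip":0}
    - {"dx":-0.75,"dy":2.7,"dz":0,"spin":0,"grip":0}
    - {"dx":-0.86,"dy":3.08,"dz":0,"spin":0,"grip":0}
    - {"dx":-0.86,"dy":3.08,"dz":0,"spin":0,"grip":0}
    - {"dx":-0.86,"dy":3.08,"dz":0,"spin":0,"grip":0}

```text
time_s: 11.0
tcp_pos: [0.6053, -0.2007, 0.0493]
eef_rot: [180.0, -0.0, -164.4]
contact_force: [-0.2, -0.2, 0.1]
gripper_width: 0.0004
```

Run:
```python
from h import *
t=r.get_state()["tcp_pos"][:2]-[.566,-.060]; print("station x,y",t@[.9634,.2682],t@[-.2682,.9634])
```

```text
station x,y 0.00015989343040627327 -0.1460780630970333
```

servo_tool:
  targets:
    - {"dx":0,"dy":0,"dz":0,"spin":0,"grip":0}
    - {"dx":0,"dy":0,"dz":0,"spin":0,"grip":0}
    - {"dx":-0.03,"dy":0.1,"dz":0,"spin":0,"grip":0}
    - {"dx":-0.05,"dy":0.2,"dz":0,"spin":0,"grip":0}
    - {"dx":-0.08,"dy":0.3,"dz":0,"spin":0,"grip":0}
    - {"dx":-0.11,"dy":0.4,"dz":0,"spin":0,"grip":0}
    - {"dx":-0.14,"dy":0.5,"dz":0,"spin":0,"grip":0}
    - {"dx":-0.16,"dy":0.6,"dz":0,"spin":0,"grip":0}
    - {"dx":-0.19,"dy":0.7,"dz":0,"spin":0,"grip":0}
    - {"dx":-0.22,"dy":0.8,"dz":0,"spin":0,"grip":0}

```text
time_s: 11.83
tcp_pos: [0.6034, -0.1931, 0.0496]
eef_rot: [180.0, -0.0, -164.4]
contact_force: [-0.3, -1.3, -1.1]
gripper_width: 0.0004
```

Run:
```python
from h import *
t=r.get_state()["tcp_pos"][:2]-[.566,-.060]; print("station x,y",t@[.9634,.2682],t@[-.2682,.9634])
b=r.capture("side")[140:240,265:395]; cv2.imwrite("pics/side4.png",cv2.resize(b,None,fx=5,fy=5,interpolation=cv2.INTER_CUBIC))
```

```text
station x,y 0.0002833531653725249 -0.1382895557455044
```

View pics/side4.png

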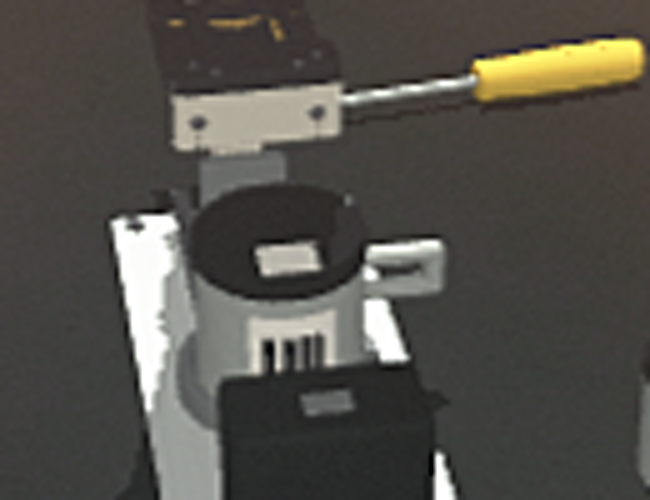

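The label and handle are still aligned, and the finger is pushing the plate at (240,170) with about 1.3 N. Continuing to the stop.

servo_tool:
  targets:
    - {"dx":-0.03,"dy":0.1,"dz":0,"spin":0,"grip":0}
    - {"dx":-0.05,"dy":0.2,"dz":0,"spin":0,"grip":0}
    - {"dx":-0.08,"dy":0.3,"dz":0,"spin":0,"grip":0}
    - {"dx":-0.11,"dy":0.4,"dz":0,"spin":0,"grip":0}
    - {"dx":-0.14,"dy":0.5,"dz":0,"spin":0,"grip":0}
    - {"dx":-0.16,"dy":0.6,"dz":0,"spin":0,"grip":0}
    - {"dx":-0.19,"dy":0.7,"dz":0,"spin":0,"grip":0}
    - {"dx":-0.22,"dy":0.8,"dz":0,"spin":0,"grip":0}
    - {"dx":-0.25,"dy":0.9,"dz":0,"spin":0,"grip":0}
    - {"dx":-0.27,"dy":1.0,"dz":0,"spin":0,"grip":0}

```text
time_s: 12.72
tcp_pos: [0.6007, -0.1831, 0.0496]
eef_rot: [180.0, -0.0, -164.4]
contact_force: [-0.7, -1.7, -0.6]
gripper_width: 0.0007
```

servo_tool:
  targets:
    - {"dx":-0.03,"dy":0.1,"dz":0,"spin":0,"grip":0}
    - {"dx":-0.05,"dy":0.2,"dz":0,"spin":0,"grip":0}
    - {"dx":-0.08,"dy":0.3,"dz":0,"spin":0,"grip":0}
    - {"dx":-0.11,"dy":0.4,"dz":0,"spin":0,"grip":0}
    - {"dx":-0.14,"dy":0.5,"dz":0,"spin":0,"grip":0}
    - {"dx":-0.16,"dy":0.6,"dz":0,"spin":0,"grip":0}
    - {"dx":-0.19,"dy":0.7,"dz":0,"spin":0,"grip":0}
    - {"dx":-0.21,"dy":0.75,"dz":0,"spin":0,"grip":0}
    - {"dx":-0.22,"dy":0.8,"dz":0,"spin":0,"grip":0}
    - {"dx":-0.22,"dy":0.8,"dz":0,"spin":0,"grip":0}

```text
time_s: 13.55
tcp_pos: [0.5998, -0.1796, 0.0498]
eef_rot: [-179.7, 0.0, -164.4]
contact_force: [4.7, -27.0, -7.9]
gripper_width: 0.0006
```

Force jumped to 27 N and the tool stopped at station y ≈ -124 mm, which fits the stop. Backing off and rising.

servo_tool:
  targets:
    - {"dx":0.11,"dy":-0.4,"dz":0,"spin":0,"grip":0}
    - {"dx":0.22,"dy":-0.8,"dz":0,"spin":0,"grip":0}
    - {"dx":0.5,"dy":-2,"dz":0,"spin":0,"grip":0}
    - {"dx":1,"dy":-4,"dz":0,"spin":0,"grip":0}
    - {"dx":1.3,"dy":-5,"dz":0,"spin":0,"grip":0}
    - {"dx":1.3,"dy":-5,"dz":3,"spin":0,"grip":0}
    - {"dx":1.3,"dy":-5,"dz":7,"spin":0,"grip":0}
    - {"dx":1.3,"dy":-5,"dz":11,"spin":0,"grip":0}
    - {"dx":1.3,"dy":-5,"dz":15,"spin":0,"grip":0}
    - {"dx":1.3,"dy":-5,"dz":17,"spin":0,"grip":0}

```text
time_s: 14.38
tcp_pos: [0.6136, -0.2259, 0.2256]
eef_rot: [-179.8, 0.3, -164.4]
contact_force: [0.8, 0.3, 1.2]
gripper_width: 0.0005
```

servo_tool:
  targets:
    - {"dx":-2,"dy":-3.5,"dz":0,"spin":0,"grip":0}
    - {"dx":-4,"dy":-7,"dz":0,"spin":0,"grip":0}
    - {"dx":-6,"dy":-10,"dz":0,"spin":0,"grip":0}
    - {"dx":-8,"dy":-13.5,"dz":0,"spin":0,"grip":0}
    - {"dx":-10,"dy":-17,"dz":0,"spin":0,"grip":0}
    - {"dx":-12,"dy":-20,"dz":0,"spin":0,"grip":0}
    - {"dx":-14,"dy":-23,"dz":0,"spin":0,"grip":0}
    - {"dx":-16,"dy":-26,"dz":0,"spin":0,"grip":0}
    - {"dx":-16,"dy":-26,"dz":0,"spin":0,"grip":0}
    - {"dx":-16,"dy":-26,"dz":0,"spin":0,"grip":0}

```text
time_s: 15.22
tcp_pos: [0.4503, -0.4869, 0.2193]
eef_rot: [180.0, 0.0, -164.6]
contact_force: [0.2, -0.3, 0.5]
gripper_width: 0.0005
```

Run:
```python
from h import *
a=r.capture("top")[145:240,265:415]; b=r.capture("side")[140:240,265:395]
A=cv2.resize(a,None,fx=5.3,fy=5.3,interpolation=cv2.INTER_CUBIC);B=cv2.resize(b,None,fx=3,fy=3,interpolation=cv2.INTER_CUBIC)
o=np.zeros((600,800,3),np.uint8);o[:300,:390]=B;c=A[0:300,0:410] if 0 else cv2.resize(a,None,fx=2.7,fy=2.7,interpolation=cv2.INTER_CUBIC)
o[:c.shape[0],395:395+c.shape[1]]=c[:,:405]
cv2.imwrite("pics/end.png",o[:300]); cv2.imwrite("pics/top5.png",A)
for k in("toe_piece","screwdriver","mounting_plate"):
    for n in("top","side"): print(k,n,[(np.round(d["extent"]),round(d["p"],2)) for d in r.cut_out(k,n)][:1])
s=r.get_state();print(s["tcp_pos"],s["time_s"])
```

```text
toe_piece top [(array([189., 220., 220., 254.]), 0.55)]
toe_piece side [(array([346., 317., 400., 365.]), 0.73)]
screwdriver top [(array([436., 189., 459., 242.]), 0.72)]
screwdriver side [(array([327., 150., 393., 163.]), 0.56)]
mounting_plate top [(array([187., 172., 231., 199.]), 0.87)]
mounting_plate side [(array([255., 319., 308., 374.]), 0.64)]
[ 0.45237417 -0.48447006  0.21972349] 15.6167
```

View pics/end.png

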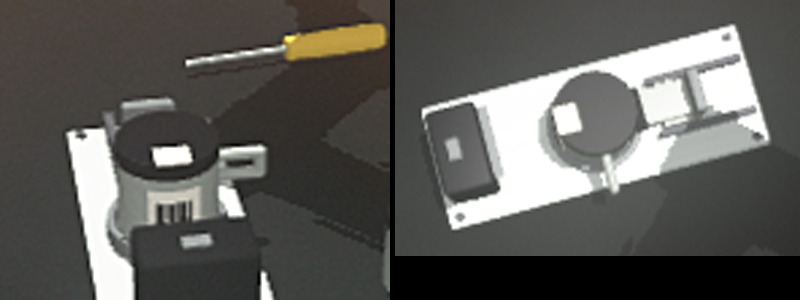

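The top half shows the tab (567,119) pointing at the scanner, the handle at (612,185), and the pad touching the canister. One numeric check of angle and clamp travel from the same picture:

Run:
```python
from h import *
f=lambda u,v:((u-395+.5)/2.7-.5+265,(v+.5)/2.7-.5+145)
L=ray("top",f(597,113),.1)[:2];T=ray("top",f(567,119),.1)[:2];H=ray("top",f(615,191),.084)[:2]
a=lambda v:np.degrees(np.arctan2(v[1],v[0]))%360
print("lid",L,"x-axis",a(T-L),a(H-L)-90,"want 105.6")
y=np.array([-.2682,.9634])
for s in(0,.04,.045,.049):
  q=np.array([.566,-.06])+y*(-.152+s); print(s,((proj("top",[*q,.071])-[265,145]+.5)*2.7+[395,0]).round())
```

```text
lid [ 0.56324032 -0.06060635] x-axis 101.78922814225481 103.69108430957752 want 105.6
0 [746.  75.]
0.04 [707.  86.]
0.045 [702.  87.]
0.049 [698.  88.]
```

View pics/top5.png

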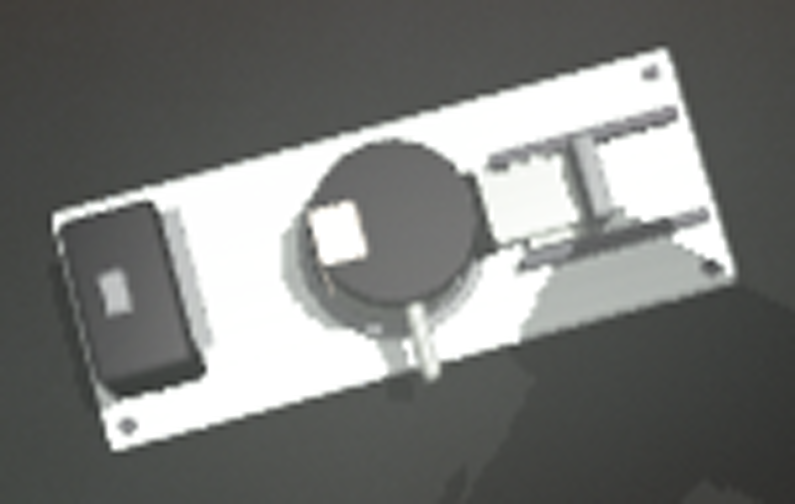

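The label is within about 4° of the scanner direction. The clamp plate sits where full travel should put it, with the pad on the canister, and the robot is clear. Handing in.

```bash
python3 -c "
from plant import r
print(r.close_job())"
```

```text
the job is handed in; nothing more can be done
None
```

The label now faces the scanner, the clamp is pushed home, and I handed the job in at about 15.6 s of the 46 s allowed; no verdict was reported. I held the canister's handle lightly between the fingers, swung it about 72° around the cradle axis and let go. Then I pushed the clamp with closed fingers until it hit its stop at about 27 N.

Last checks:
- **Label:** it points about 2–4° off the scanner direction (limit 12.6°). The two image estimates were 101.8° and 103.7°, against a wanted 105.6°.
- **Canister:** it looks upright and seated, with the lid centre within about 3 mm of the cradle axis.
- **Clamp:** the plate is where about 49 mm of travel should put it in the top picture, with its pad on the canister.
- **Bystanders:** detections of the toe piece, screwdriver and mounting plate match the start to within a few pixels. The one exception is the screwdriver in the last top view, where its outline came out shorter at the handle end. I put that down to the arm or its shadow, because its side view was unchanged.
- **Robot:** the arm had withdrawn and was touching nothing.

One early pair of move calls was refused for missing row values; the arm did not move.

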